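# Roll a wrist pin up the gauging track with a push paddle

## Task

Take the wooden paddle from its mat and use its blade to roll the big wrist pin gently up the inclined track, over the little bump and home against the stop, wherever that is set, and press it there with the paddle for half a second with a light thumb push, about 8 N and never 20. The pin is ground, so do not touch it with the gripper; ease the paddle off so that the pin stays square in its seat between bump and stop. Stand the paddle back on the middle of its mat, upright on blade and heel, and leave the socket, the bearing ring and the spare pin where they are.

Things in the scene. Friction and masses are not known exactly. Their poses are not given: they have to be found in the camera images.
- pin: the wrist pin to roll: ground steel tube, 28 mm across, 70 mm long, 140 to 240 g, slippery. Origin: its centre; y along its length (x and z turn as it rolls). It starts lying across the track at its low end and rolls back down freely if let go on the slope.
- track: fixed inclined aluminium track, x = -165 to 185 mm. Origin: bottom centre, on the bench; x uphill (slope 0.0436 rad), y across. The pin rolls on two rails; their tops are 45 mm above the bench at x = 0. Side walls, 75 mm apart inside, 87 outside, rise 10 mm above the rails. The pin's centre starts at x = -115 mm, against two ledges (x = -131 to -125 mm) 4 mm above the rails.
- track_head (a point): upper end of the track, x = 185 mm, at rail height. A stop is clamped on the track below it: steel face 62 mm wide, 1 to 33 mm above the rails, set anywhere from 66 to 116 mm before this point, not measured. The face gives on a damped spring (4 N/mm, 5 mm at most). Two balls 23 mm before the face stand 2 mm above the rails: a bump (1 to 3 N to push over) that then holds the pin.
- paddle: wooden push paddle, loose, 110 g, standing on blade and heel. Origin: midway, at foot level; x along the handle to the blade, z up. Handle: straight bar 16 mm wide, 27 to 45 mm above foot level, x = -75 to 75 mm. Blade: upright plate 50 mm wide, 0 to 45 mm above foot level, 8 mm thick, front face at x = 75 mm. Heel (x = -73 to -61 mm) 24 mm wide, down to foot level.
- mat: the paddle's place: fixed black rubber mat, 210 by 140 mm, 4 mm thick. Origin: centre of its underside; x along its long side.
- spare_pin: a smaller steel pin standing upright on the bench, 24 mm across, 55 mm tall; origin: centre of its underside; a bystander
- bearing: steel bearing ring lying flat, 44 mm across, 12 mm tall; origin: centre of its underside; a bystander
- socket: steel socket, 28 mm across, 30 mm tall, standing; origin: centre of its underside; a bystander
Things that resemble listed ones, but are neither listed nor needed, are in the scene too. There is more than one size of the paddle; the job needs the largest.

How it is judged:
By the outcome, as a careful person would: the job done as asked, in the order asked, and still so for the second after the job is handed in, with the robot touching nothing.
It also fails if it takes over 72 s, if anything falls off the work surface, if the arm or the gripper's body presses on something with over 40 N, if the wrist force passes 120 N, or if a joint passes its speed limit or range.

## Robot

A 6-joint arm with a two-finger parallel gripper is mounted at the origin on the work surface. World frame = base frame: x ahead of the robot, y to its left, z up, the work surface at z = 0. Lengths are in mm, angles in rad, forces in N, time in s.
With the tool pointing down it reaches from about 275 to 1000 mm from the base axis. Payload 8.4 kg.
Tool frame: the origin (TCP) lies midway between the tips of the shut fingers; the grasp point (between the pads) lies 19 mm behind it; z points along the fingers, y is the direction in which the jaws open and shut (so a half turn about z gives the same grasp; the last joint's range is limited). The gripper opens to 85 mm and grips with 20 to 120 N. Pads are 22 mm wide; open, the fingers measure 114 mm over their backs; the gripper's body (76 mm by 85 mm) begins 54 mm behind the grasp point. The pads swing forward as they close: fully open they stand 13 mm farther back than shut.
Start: joints at [1.326, 0.353, 1.633, -0, 1.155, -0.002], TCP at [150.262, 606.671, 231.281] pointing down, gripper open.
Joint ranges: [-2.63, 2.63], [-0.92, 2.1], [0.06, 2.66], [-1.3, 4.44], [0, 2.69], [-3.02, 3.02]. Speed limits (rad/s): [2.22, 2.22, 2.79, 3.14, 3.14, 3.14].

## Interface

Orientations are given as [roll, pitch, yaw] about the fixed x, y, z axes, in that order (R = Rz(yaw) Ry(pitch) Rx(roll)).
In Python, from rig import * gives the robot as it stands.
- The arm moves only by the tool play_rows, never from a script. Its argument "moves" is a list of rows, each a list of 3 entries, a list of its own where there are three numbers: the shift along the tool's x, y, z in m, then the turn, a rotation vector about the tool's x, y, z in rad, then the opening in per cent of the stroke, from 0 (shut) to 100 (fully open). In form: [[[x, y, z], [rx, ry, rz], fingers], ...]. A call has 1 to 20 rows; each row shifts and turns the commanded pose from where the row before left it, along the tool's axes as they then stand; what a row does not reach is not made up. A row lasts 1/10 s, in which the tool goes at most 50 mm and 8.59 degrees, less where a joint would pass 70% of its speed; a pose out of reach is approached as far as the arm can. A call is refused whole if a number of a shift passes 0.05 or a number of a turn 0.15, either way. A call with a gripper value outside its range is refused whole. The fingers move at their own pace and stop on an object; "squeeze" is the grip in N (left out, the last holds). Time passes only in rows, so rows that do not move let the fingers close. It gives the time, the measured TCP pose, the force and the opening at its end, in the units of the state.
- sense(): the state, without advancing time (a new reading comes with each control period).
- grab_frame(name): name is "side" or "top" or "wrist"; returns a dict with "pixels" (480x640x3 uint8, red, green, blue), "intrinsics" (3x3 intrinsics, pixels), "distortion" ([k1, k2, p1, p2, k3] as OpenCV has them; the pictures are not rectified), "R" (3x3) and "t" (3): a world point X has camera coordinates R X + t. Camera axes: x right, y down, z forward; pixel columns grow to the right and rows downward; lengths in mm; the calibration is good to about 2 mm. A picture is of the moment at which its call begins. There is no depth.
- sign_off(): hands the job in, once; it reports no verdict.
The state is a dict: "clock": time; "qpos": joint angles; "qvel": joint speeds; "joint_efforts": joint torques, N m; "eef_pos": TCP position; "tcp_rot": TCP orientation; "contact_force": force on the tool from outside, world axes, zero at the start; "wrist_torque": the same for the moment, N m; "opening": opening from 0.0 (shut) to 1.0 (fully open).
Only numpy, scipy, OpenCV 4.12 (cv2) and the standard library are available. Lean on these libraries where they do the work, as an engineer would, in place of code of your own. Each camera call takes 0.05 s, during which the arm holds its last target. There are 200 camera calls.

## Working session

There is one attempt and no reset: what is moved stays moved. The work goes in short steps, Python scripts to look and compute and a tool call to move; the robot and the scene stay as the last step left them, time stands still between calls to the robot, and variables do not carry over. Pictures are saved under pics/ and viewed, about 8 in all and at most 12, crops included, and the job is handed in when it is done.

Besides the shell and the picture viewer there is one more tool, called after ">>>" by a JSON object that holds its "name" and its "arguments", one argument or row to a line. play_rows: Moves the arm, as the interface text tells. Its arguments: {"type":"object","properties":{"moves":{"type":"array"},"squeeze":{"type":"number"}},"required":["moves"]}

```bash
mkdir -p pics; ls; python3 - <<'E'
from rig import *
import cv2,numpy as np
s=sense();print(s)
for n in("top","side"):
    f=grab_frame(n);cv2.imwrite(f"pics/{n}0.png",f["pixels"][:,:,::-1]);print(n,f["intrinsics"],f["distortion"],f["R"],f["t"])
E
```

```text
pics
{'clock': 0.0, 'qpos': array([ 1.32558695e+00,  3.53655958e-01,  1.63414378e+00,  1.38095682e-05,
        1.15519823e+00, -2.37130701e-03]), 'qvel': array([ 0.00172406, -0.00196866,  0.00175269,  0.00054198,  0.00037094,
        0.00061564]), 'joint_efforts': array([-1.15143819e-03, -6.05261636e+01, -3.42062902e+01,  2.04603566e-05,
        9.59168945e-03, -4.91285391e-05]), 'eef_pos': array([150.14791397, 606.20009674, 230.55267651]), 'tcp_rot': array([-3.14018737e+00, -1.59585911e-05,  2.89874899e+00]), 'contact_force': array([-0.46134133, -0.36162648, -0.21518965]), 'wrist_torque': array([-0.00845493, -0.01738661, -0.02022379]), 'opening': 1.001181951101063}
top [[537.85379208   0.         314.83449156]
 [  0.         537.85379208 245.01731301]
 [  0.           0.           1.        ]] [-0.07497277  0.          0.          0.          0.        ] [[ 0.02400836 -0.99944704 -0.02300449]
 [-0.98562738 -0.01981484 -0.16776783]
 [ 0.16721924  0.02670169 -0.98555809]] [  -2.3890675   444.41348978 1371.81721229]
side [[475.02870384   0.         316.47654123]
 [  0.         475.02870384 243.02018133]
 [  0.           0.           1.        ]] [0.0302511 0.        0.        0.        0.       ] [[ 0.86556691 -0.50062187  0.01310209]
 [-0.26047126 -0.47238765 -0.84202413]
 [ 0.42772496  0.72541551 -0.53928073]] [-397.92408705  187.99475067  928.59784083]
```

View pics/top0.png

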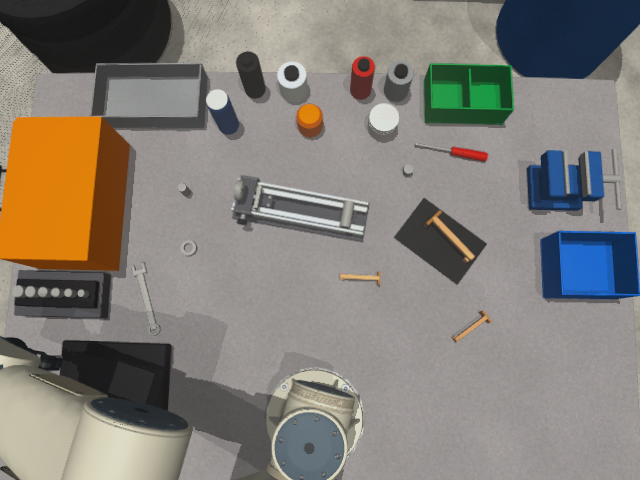

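View pics/side0.png

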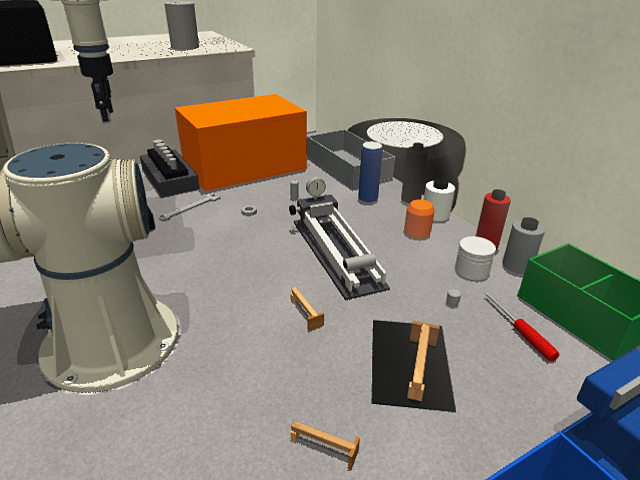

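The top view shows three wooden paddles: the one on the black mat at (450,237), a small one at (360,278) and a medium one at (471,326). The one on the mat is the largest, so it is my choice, with its blade end near (434,220). The track runs from its low end (365,220), with the pin at (347,213), to its high end with the gauge at (242,200). The spare pin is at (183,188), the ring at (189,248) and the socket at (408,170).

```bash
cat > h.py <<'E'
from rig import *
import cv2,numpy as np
def ray(f,p):
    u=cv2.undistortPoints(np.array(p,float).reshape(-1,1,2),f["intrinsics"],f["distortion"]).reshape(-1,2)
    R=np.array(f["R"]);t=np.array(f["t"])
    return -R.T@t,np.c_[u,np.ones(len(u))]@R
def onz(f,p,z):
    c,d=ray(f,p);z=np.broadcast_to(z,len(d));return c+d*((z-c[2])/d[:,2])[:,None]
def proj(f,X):
    return cv2.projectPoints(np.array(X,float).reshape(-1,3),cv2.Rodrigues(np.array(f["R"]))[0],np.array(f["t"],float),f["intrinsics"],f["distortion"])[0].reshape(-1,2)
def wood(f):
    h=cv2.cvtColor(f["pixels"],cv2.COLOR_RGB2HSV);return cv2.inRange(h,(8,90,90),(22,210,255))
E
python3 - <<'E'
from h import *
f=grab_frame("top");P=f["pixels"]
m=wood(f);n,l,st,c=cv2.connectedComponentsWithStats(m)
for i in range(1,n):
    if st[i,4]>40: print(st[i],c[i])
g=P.max(2)
mm=((g<45)*255).astype(np.uint8);mm[:190]=0;mm[290:]=0;mm[:,:385]=0;mm[:,495:]=0
k,_=cv2.findContours(cv2.morphologyEx(mm,cv2.MORPH_CLOSE,np.ones((15,15))),0,2);k=max(k,key=cv2.contourArea)
b=cv2.boxPoints(cv2.minAreaRect(k));B=onz(f,b,4);print("mat",b,B,B.mean(0),[np.linalg.norm(B[i]-B[i-1]) for i in range(4)])
a=P[165:250,225:375];d=P[190:290,390:495]
z=np.zeros((600,750,3),np.uint8);
A=cv2.resize(a,None,fx=5,fy=5,interpolation=2);cv2.imwrite("pics/track0.png",A[:,:,::-1])
D=cv2.resize(d,None,fx=5,fy=5,interpolation=2);cv2.imwrite("pics/pad0.png",D[:,:,::-1])
E
```

```text
[296 104  27  34 313] [310.4600639  125.80830671]
[101 117  29 124 618] [121.16504854 164.06472492]
[426 210  49  52 474] [450.92194093 235.98523207]
[340 271  40  14 198] [360.77272727 276.94444444]
[453 311  39  31 206] [472.43203883 326.52912621]
mat [[456. 249.]
 [456. 249.]
 [456. 249.]
 [456. 249.]] [[ 446.83068553 -369.96379228    4.        ]
 [ 446.83068553 -369.96379228    4.        ]
 [ 446.83068553 -369.96379228    4.        ]
 [ 446.83068553 -369.96379228    4.        ]] [ 446.83068553 -369.96379228    4.        ] [np.float64(0.0), np.float64(0.0), np.float64(0.0), np.float64(0.0)]
```

View pics/track0.png

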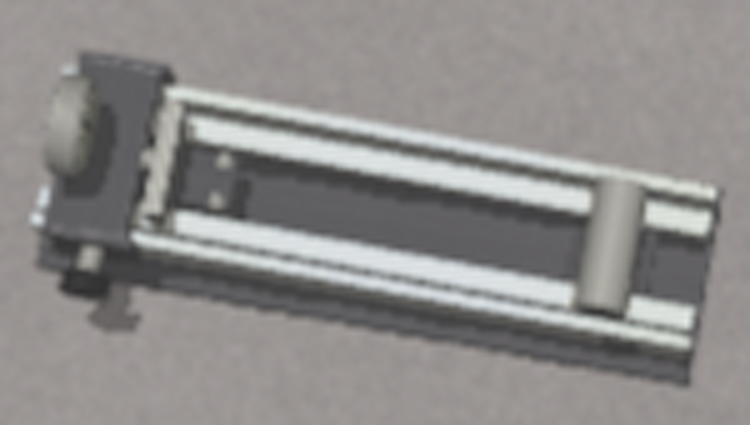

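View pics/pad0.png

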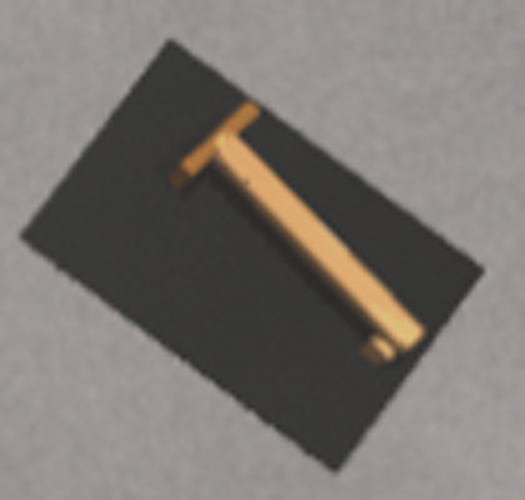

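The crops show the paddle as a T: the blade is at upper left, crop (215,143), and the heel is at crop (400,340). On the track the pin is at crop (612,243), the low-end wall corners are at (718,188) and (690,345), the stop face is near (175,165), and the bump balls are at (224,160) and (217,200).

```bash
python3 - <<'E'
from h import *
f=grab_frame("top")
def T(p):return np.array(p,float)/5-.4+np.array([225,165])
def D(p):return np.array(p,float)/5-.4+np.array([390,190])
M=onz(f,D([(170,38),(485,270),(336,472),(20,236)]),4);print("mat",M.round(1),M.mean(0).round(1),[np.linalg.norm(M[i]-M[i-1]).round(1) for i in range(4)],"yaw",np.arctan2(*(M[0]+M[3]-M[1]-M[2])[1::-1]))
H=onz(f,D([(220,142),(412,338),(258,105),(172,178)]),49);print("paddle",H.round(1));d=H[0]-H[1];print("L",np.linalg.norm(d),"yaw",np.arctan2(d[1],d[0]),"blade w",np.linalg.norm(H[2]-H[3]))
L=onz(f,T([(720,187),(690,348)]),47.8);print("low",L.round(1),np.linalg.norm(L[0]-L[1]))
# wall outer edges upstream
U=onz(f,T([(165,86),(135,240)]),60);print("upper wall",U.round(1),np.linalg.norm(U[0]-U[1]))
for i in(0,1): e=U[i]-L[i];print("yaw",np.arctan2(e[1],e[0]),np.linalg.norm(e))
print("pin",onz(f,T([(612,243)]),57),"balls",onz(f,T([(224,160),(217,200)]),50),"face",onz(f,T([(185,98),(165,228)]),75), onz(f,T([(182,170)]),60))
E
```

```text
mat [[ 588.  -284.6    4. ]
 [ 463.2 -452.9    4. ]
 [ 352.9 -370.4    4. ]
 [ 476.7 -202.7    4. ]] [ 470.2 -327.6    4. ] [np.float64(138.2), np.float64(209.6), np.float64(137.8), np.float64(208.4)] yaw 0.9337643141846329
paddle [[ 520.4 -302.1   49. ]
 [ 418.6 -400.4   49. ]
 [ 540.7 -322.4   49. ]
 [ 500.6 -276.7   49. ]]
L 141.51372801214657 yaw 0.7682690891960682 blade w 60.770674178976684
low [[ 560.4 -131.7   47.8]
 [ 473.7 -116.7   47.8]] 87.95434077528364
upper wall [[606.9 162.1  60. ]
 [523.2 174.3  60. ]] 84.57870699075083
yaw 1.4137223471395846 297.7555438205269
yaw 1.4022927834583663 295.35954401333424
pin [[526.87433874 -74.96593828  57.        ]] balls [[569.71982967 130.41007452  50.        ]
 [547.90040587 133.26141094  50.        ]] face [[596.19470336 149.24034983  75.        ]
 [526.3831409  156.70749356  75.        ]] [[561.31441602 151.16316541  60.        ]]
```

>>> {"name": "play_rows", "arguments": {
  "moves": [
    [[0, 0, 0], [0, 0, 0.142], 100],
    [[0, 0, 0], [0, 0, 0.142], 100],
    [[0, 0, 0], [0, 0, 0.142], 100],
    [[0, 0, 0], [0, 0, 0.142], 100],
    [[0, 0, 0], [0, 0, 0.142], 100],
    [[0, 0, 0], [0, 0, 0.142], 100],
    [[0, 0, 0], [0, 0, 0.142], 100],
    [[0, 0, 0], [0, 0, 0.142], 100],
    [[0, 0, 0], [0, 0, 0.142], 100],
    [[0, 0, 0], [0, 0, 0.142], 100],
    [[0, 0, 0], [0, 0, 0.142], 100],
    [[0, 0, 0], [0, 0, 0.142], 100],
    [[0, 0, 0], [0, 0, 0.142], 100],
    [[0, 0, 0], [0, 0, 0.142], 100],
    [[0, 0, 0], [0, 0, 0.142], 100]
  ]
}}

```text
clock: 1.7
eef_pos: [150.2, 606.5, 231.0]
tcp_rot: [3.141, 0.0, 0.763]
contact_force: [0.4, -0.3, 0.5]
opening: 1.004
```

>>> {"name": "play_rows", "arguments": {
  "moves": [
    [[-0.0175, 0.0365, 0.002], [0, 0, 0], 100],
    [[-0.0175, 0.0365, 0.002], [0, 0, 0], 100],
    [[-0.0175, 0.0365, 0.002], [0, 0, 0], 100],
    [[-0.0175, 0.0365, 0.002], [0, 0, 0], 100],
    [[-0.0175, 0.0365, 0.002], [0, 0, 0], 100],
    [[-0.0175, 0.0365, 0.002], [0, 0, 0], 100],
    [[-0.0175, 0.0365, 0.002], [0, 0, 0], 100],
    [[-0.0175, 0.0365, 0.002], [0, 0, 0], 100],
    [[-0.0175, 0.0365, 0.002], [0, 0, 0], 100],
    [[-0.0175, 0.0365, 0.002], [0, 0, 0], 100],
    [[-0.0175, 0.0365, 0.002], [0, 0, 0], 100],
    [[-0.0175, 0.0365, 0.002], [0, 0, 0], 100],
    [[-0.0175, 0.0365, 0.002], [0, 0, 0], 100],
    [[-0.0175, 0.0365, 0.002], [0, 0, 0], 100],
    [[-0.0175, 0.0365, 0.002], [0, 0, 0], 100],
    [[-0.0175, 0.0365, 0.002], [0, 0, 0], 100],
    [[-0.0175, 0.0365, 0.002], [0, 0, 0], 100],
    [[-0.0175, 0.0365, 0.002], [0, 0, 0], 100],
    [[-0.0175, 0.0365, 0.002], [0, 0, 0], 100],
    [[-0.0175, 0.0365, 0.002], [0, 0, 0], 100]
  ]
}}

```text
clock: 3.7
eef_pos: [406.4, -163.2, 191.2]
tcp_rot: [3.141, -0.0, 0.768]
contact_force: [0.5, -0.0, 0.1]
opening: 1.001
```

>>> {"name": "play_rows", "arguments": {
  "moves": [
    [[-0.0175, 0.033, 0], [0, 0, 0], 100],
    [[-0.0175, 0.033, 0], [0, 0, 0], 100],
    [[-0.0175, 0.033, 0], [0, 0, 0], 100],
    [[-0.0175, 0.033, 0], [0, 0, 0], 100],
    [[-0.0175, 0.033, 0], [0, 0, 0], 100],
    [[0, 0, 0], [0, 0, 0], 100]
  ]
}}

```text
clock: 4.3
eef_pos: [459.3, -344.7, 191.2]
tcp_rot: [3.139, 0.0, 0.767]
contact_force: [0.4, 0.4, 0.2]
opening: 1.001
```

```bash
python3 - <<'E'
from h import *
f=grab_frame("wrist");R=np.array(f["R"]);print(-R.T@f["t"],R[2],sense()["eef_pos"],sense()["tcp_rot"])
cv2.imwrite("pics/w1.png",f["pixels"][:,:,::-1])
E
```

```text
[ 510.01227595 -295.60221458  334.78865836] [-0.20258185 -0.19735501 -0.95917235] [ 458.23368   -342.3840476  190.8930217] [3.14158290e+00 6.10041208e-05 7.66698781e-01]
```

View pics/w1.png

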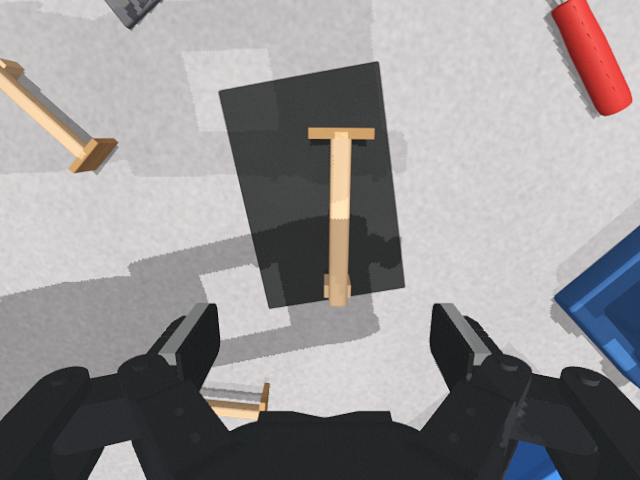

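The wrist view shows the paddle on the mat: blade top front edge from (308,128) to (375,128), handle running down to (338,304), mat corners at (219,92), (378,62), (405,287) and (270,308).

```bash
python3 - <<'E'
from h import *
f=grab_frame("wrist")
M=onz(f,[(219,92),(378,62),(405,287),(270,308)],4);print("mat",M.round(1),M.mean(0).round(1),[np.linalg.norm(M[i]-M[i-1]).round(1) for i in range(4)],"yaw",np.arctan2(*(M[0]+M[1]-M[2]-M[3])[1::-1]))
B=onz(f,[(308,128),(375,128)],49);print("blade",B.round(1),np.linalg.norm(B[0]-B[1]))
m=wood(f);m[:120]=0;m[320:]=0;m[:,:295]=0;m[:,385:]=0
c=[]
for r in range(150,265,5):
    x=np.where(m[r])[0]; c.append([(x.min()+x.max())/2,r]); 
print(c[0],c[-1],len(x))
H=onz(f,c,49);vx,vy,x0,y0=cv2.fitLine(H[:,:2].astype(np.float32),2,0,.01,.01).ravel()
y=np.arctan2(vy,vx);y=y if y>0 else y+np.pi
u=np.array([np.cos(y),np.sin(y)]);b=B.mean(0)[:2];p=np.array([x0,y0]);q=p+u*((b-p)@u)
print("yaw",y,"blade front on axis",q,b,"origin",q-75*u,"end",onz(f,[(338,304)],49))
E
```

```text
mat [[ 473.5 -202.1    4. ]
 [ 584.3 -283.4    4. ]
 [ 461.7 -450.4    4. ]
 [ 351.1 -368.9    4. ]] [ 467.6 -326.2    4. ] [np.float64(206.8), np.float64(137.4), np.float64(207.1), np.float64(137.4)] yaw 0.937776674107439
blade [[ 505.4 -279.7   49. ]
 [ 540.6 -316.3   49. ]] 50.834995341609684
[np.float64(344.0), 150] [np.float64(341.5), 260] 10
yaw 0.75316054 blade front on axis [ 524.34436857 -299.43268914] [ 523.00662285 -298.00578404] origin [ 469.62955152 -350.72877831] end [[ 416.75279832 -398.77967889   49.        ]]
```

>>> {"name": "play_rows", "arguments": {
  "moves": [
    [[0.001, 0.0022, 0.03], [0, 0, 0], 60],
    [[0.001, 0.0022, 0.03], [0, 0, 0], 60],
    [[0.001, 0.0022, 0.03], [0, 0, 0], 60],
    [[0.001, 0.0022, 0.03], [0, 0, 0], 60],
    [[0.0005, 0.0022, 0.03], [0, 0, 0], 60],
    [[0, 0, 0.015], [0, 0, 0], 60],
    [[0, 0, 0.006], [0, 0, 0], 60],
    [[0, 0, 0], [0, 0, 0], 60]
  ]
}}

```text
clock: 5.2
eef_pos: [468.7, -344.9, 20.3]
tcp_rot: [-3.141, 0.0, 0.769]
contact_force: [0.0, 0.3, -0.2]
opening: 0.6
```

>>> {"name": "play_rows", "arguments": {
  "moves": [
    [[0, 0, 0], [0, 0, 0], 0],
    [[0, 0, 0], [0, 0, 0], 0],
    [[0, 0, 0], [0, 0, 0], 0],
    [[0, 0, 0], [0, 0, 0], 0],
    [[0, 0, 0], [0, 0, 0], 0],
    [[0, 0, 0], [0, 0, 0], 0],
    [[0, 0, 0], [0, 0, 0], 0]
  ],
  "squeeze": 80
}}

```text
clock: 5.9
eef_pos: [469.9, -346.3, 21.8]
tcp_rot: [3.139, -0.001, 0.768]
contact_force: [0.1, 1.3, 5.8]
opening: 0.17
```

>>> {"name": "play_rows", "arguments": {
  "moves": [
    [[0, 0, -0.005], [0, 0, 0], 0],
    [[0, 0, -0.015], [0, 0, 0], 0],
    [[0, 0, -0.03], [0, 0, 0], 0],
    [[0, 0, -0.04], [0, 0, 0], 0],
    [[0, 0, -0.04], [0, 0, 0], 0],
    [[0, 0, 0], [0, 0, -0.08], 0],
    [[0, 0, 0], [0, 0, -0.12], 0],
    [[0, 0, 0], [0, 0, -0.12], 0],
    [[0, 0, 0], [0, 0, -0.12], 0],
    [[0, 0, 0], [0, 0, -0.12], 0],
    [[0, 0, 0], [0, 0, -0.077], 0],
    [[0.02, 0.001, 0], [0, 0, 0], 0],
    [[0.03, 0.002, 0], [0, 0, 0], 0],
    [[0.04, 0.002, 0], [0, 0, 0], 0],
    [[0.035, 0.002, 0], [0, 0, 0], 0],
    [[0.03, 0.002, 0], [0, 0, 0], 0],
    [[0.02, 0.001, 0], [0, 0, 0], 0],
    [[0.003, 0, 0], [0, 0.0436, 0], 0],
    [[0, 0, 0], [0, 0, 0], 0],
    [[0, 0, 0], [0, 0, 0], 0]
  ]
}}

```text
clock: 7.9
eef_pos: [508.0, -172.1, 151.0]
tcp_rot: [3.141, -0.042, 1.405]
contact_force: [-0.0, 0.8, -1.5]
opening: 0.17
```

```bash
python3 - <<'E'
from h import *
f=grab_frame("wrist");s=sense();print(s["eef_pos"],s["tcp_rot"],s["contact_force"])
P=f["pixels"];cv2.imwrite("pics/w2.png",P[:,:,::-1]);np.save("w2.npy",f,allow_pickle=True)
E
```

```text
[ 507.98424812 -172.19057978  150.87604921] [ 3.14106563 -0.04245944  1.40510284] [ 0.20196584 -0.47879658 -0.99170926]
```

View pics/w2.png

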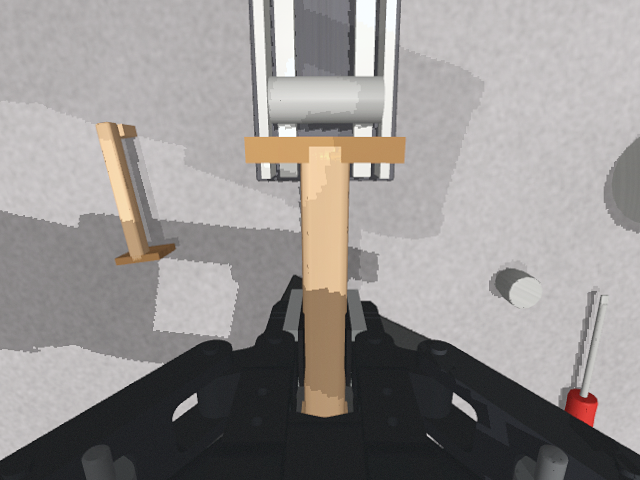

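The wrist view shows the blade's top front edge at row 137, columns 245 to 405. The pin spans columns 268 to 384, centred on row 100, and the track walls end near row 180 at columns 258 and 394.

```bash
python3 - <<'E'
from h import *
from scipy.spatial.transform import Rotation as Ro
f=np.load("w2.npy",allow_pickle=True).item();P=f["pixels"].astype(int)
for r in (10,60,172): print(r,"L",P[r,244:300].mean(1).astype(int).tolist(),"R",P[r,350:406].mean(1).astype(int).tolist())
R=Ro.from_euler("xyz",[3.141,-.0425,1.405]).as_matrix();tcp=np.array([508,-172.2,151])
q=proj(f,[tcp+R@[74,-25,-28],tcp+R@[74,25,-28]]);print("expected blade edge px",q)
rb=-np.array(f["R"]).T@f["t"];print(rb)
E
```

```text
10 L [173, 175, 175, 180, 168, 98, 99, 107, 102, 197, 248, 243, 243, 243, 243, 243, 243, 244, 237, 190, 113, 122, 122, 123, 125, 107, 103, 109, 108, 102, 229, 248, 244, 244, 244, 244, 244, 245, 244, 244, 245, 245, 245, 245, 245, 245, 245, 246, 253, 188, 105, 108, 110, 110, 109, 109] R [109, 79, 81, 80, 90, 103, 224, 254, 252, 252, 252, 251, 252, 251, 252, 251, 252, 252, 251, 252, 252, 252, 252, 252, 255, 187, 64, 80, 79, 89, 118, 121, 120, 119, 113, 104, 226, 252, 252, 252, 251, 252, 251, 252, 252, 255, 172, 121, 120, 106, 112, 194, 188, 187, 186, 187]
60 L [178, 179, 178, 177, 176, 179, 164, 106, 91, 110, 106, 170, 233, 242, 240, 240, 240, 240, 240, 241, 246, 192, 121, 118, 123, 123, 124, 101, 64, 106, 111, 101, 245, 246, 244, 244, 243, 244, 245, 244, 244, 244, 244, 244, 250, 252, 251, 252, 252, 255, 207, 114, 112, 112, 108, 110] R [62, 65, 65, 74, 94, 202, 253, 248, 247, 247, 247, 247, 247, 248, 247, 247, 247, 247, 247, 247, 247, 247, 251, 230, 145, 58, 65, 69, 101, 114, 114, 115, 114, 106, 199, 240, 246, 244, 244, 244, 244, 244, 246, 233, 171, 107, 112, 98, 112, 163, 173, 172, 171, 169, 168, 168]
172 L [169, 167, 170, 172, 176, 177, 176, 177, 177, 175, 176, 179, 88, 100, 112, 110, 108, 186, 234, 230, 229, 230, 229, 230, 232, 233, 148, 116, 120, 121, 120, 121, 94, 89, 61, 73, 142, 157, 155, 155, 153, 156, 155, 156, 155, 158, 179, 177, 177, 176, 175, 158, 190, 132, 85, 65] R [61, 68, 106, 184, 242, 237, 235, 236, 235, 236, 236, 236, 236, 236, 235, 235, 235, 235, 236, 234, 201, 53, 62, 70, 93, 114, 115, 114, 111, 121, 184, 238, 233, 232, 232, 232, 232, 234, 228, 172, 109, 113, 110, 101, 140, 180, 178, 179, 180, 178, 177, 177, 176, 175, 175, 175]
expected blade edge px [[245.38842846 127.01479973]
 [408.0101407  127.02138674]]
[ 517.88848077 -108.26346733  297.5237871 ]
```

```bash
python3 - <<'E'
from h import *
f=np.load("w2.npy",allow_pickle=True).item()
o=np.array([544.3,38.5])
def wall(p):
    z=50.
    for _ in range(6):
        X=onz(f,[p],z)[0];x=(X[:2]-o)@[.165,.986];z=55+.0436*x
    return X
a=[wall(p) for p in[(253,10),(396,10),(261,172),(389.3,172)]]
print(np.round(a,1));hi=(a[0]+a[1])/2;lo=(a[2]+a[3])/2;d=hi-lo;print("widths",np.linalg.norm(a[0]-a[1]),np.linalg.norm(a[2]-a[3]))
y=np.arctan2(d[1],d[0]);e=a[1]-a[0];e2=a[3]-a[2];print("yaw",y,np.arctan2(e[0],-e[1]),np.arctan2(e2[0],-e2[1]),lo,hi)
e=wall((325,181));print("low end",e)
pin=onz(f,[(268,100),(384,100)],56);print("pin",pin,pin.mean(0));d=pin[1]-pin[0];print(np.arctan2(d[0],-d[1]))
B=onz(f,[(245,137),(405,137)],177);print("blade",B,B.mean(0),np.linalg.norm(B[0]-B[1]))
E
```

```text
[[ 489.1  -16.4   52.2]
 [ 575.4  -30.8   52.2]
 [ 473.3 -113.    48. ]
 [ 559.8 -127.5   48. ]]
widths 87.46360509095925 87.67209417511833
yaw 1.409612191404982 1.4050988355037384 1.4049248622083164 [ 516.5672032  -120.26266096   47.97534697] [532.28173906 -23.61412948  52.24327905]
low end [ 515.45152147 -126.29758166   47.70788193]
pin [[488.32122392 -69.6512008   56.        ]
 [560.72972093 -81.76210907  56.        ]] [524.52547243 -75.70665493  56.        ]
1.405072247433196
blade [[ 493.54848097  -98.7979758   177.        ]
 [ 544.52548191 -107.32956443  177.        ]] [ 519.03698144 -103.06377011  177.        ] 51.686000330407936
```

>>> {"name": "play_rows", "arguments": {
  "moves": [
    [[-0.001, 0, 0.015], [0, 0, 0], 0],
    [[-0.001, 0, 0.03], [0, 0, 0], 0],
    [[-0.001, 0, 0.025], [0, 0, 0], 0],
    [[0, 0, 0.012], [0, 0, 0], 0],
    [[0, 0, 0.006], [0, 0, 0], 0],
    [[0, 0, 0.002], [0, 0, 0], 0],
    [[0, 0, 0], [0, 0, 0], 0],
    [[0, 0, 0], [0, 0, 0], 0]
  ]
}}

```text
clock: 8.75
eef_pos: [508.9, -171.0, 61.1]
tcp_rot: [3.14, -0.043, 1.406]
contact_force: [-0.3, 0.1, -0.6]
opening: 0.172
```

```bash
python3 - <<'E'
from h import *
f=grab_frame("wrist");g=grab_frame("side");s=sense();print(s["eef_pos"],s["tcp_rot"],s["contact_force"])
a=f["pixels"][:240,200:440];b=g["pixels"][160:320,270:430]
im=np.hstack([cv2.resize(a,(400,400)),cv2.resize(b,(400,400))]);cv2.imwrite("pics/w3.png",im[:,:,::-1])
E
```

```text
[ 508.74808556 -170.9273109    61.04562069] [ 3.14024416 -0.04330094  1.40584754] [ 0.33665807  0.37671748 -1.06586509]
```

View pics/w3.png

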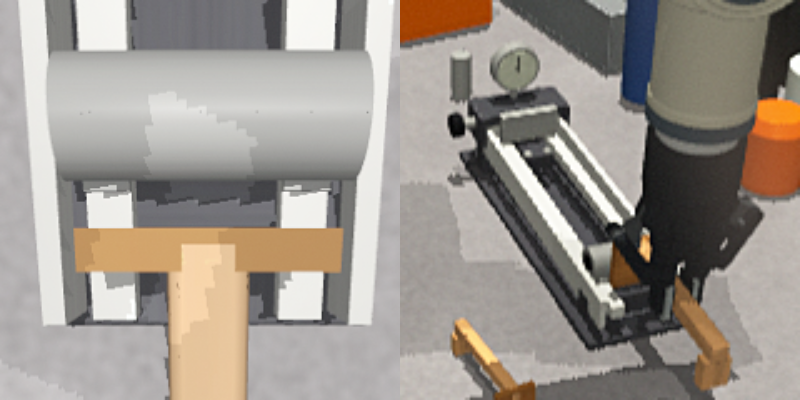

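The blade stands behind the pin, centred between the walls and clear above the ledges. Rolling now.

>>> {"name": "play_rows", "arguments": {
  "moves": [
    [[0.002, 0, 0], [0, 0, 0], 0],
    [[0.002, 0, 0], [0, 0, 0], 0],
    [[0.002, 0, 0], [0, 0, 0], 0],
    [[0.002, 0, 0], [0, 0, 0], 0],
    [[0.002, 0, 0], [0, 0, 0], 0],
    [[0.003, 0, 0], [0, 0, 0], 0],
    [[0.004, 0, 0], [0, 0, 0], 0],
    [[0.005, 0, 0], [0, 0, 0], 0],
    [[0.005, 0, 0], [0, 0, 0], 0],
    [[0.005, 0, 0], [0, 0, 0], 0],
    [[0.005, 0, 0], [0, 0, 0], 0],
    [[0.005, 0, 0], [0, 0, 0], 0],
    [[0.005, 0, 0], [0, 0, 0], 0],
    [[0.005, 0, 0], [0, 0, 0], 0],
    [[0.005, 0, 0], [0, 0, 0], 0],
    [[0.005, 0, 0], [0, 0, 0], 0],
    [[0.005, 0, 0], [0, 0, 0], 0],
    [[0.005, 0, 0], [0, 0, 0], 0],
    [[0.005, 0, 0], [0, 0, 0], 0],
    [[0.005, 0, 0], [0, 0, 0], 0]
  ]
}}

```text
clock: 10.85
eef_pos: [521.7, -89.5, 63.8]
tcp_rot: [-3.142, -0.044, 1.406]
contact_force: [-0.0, -0.6, -1.3]
opening: 0.173
```

```bash
python3 - <<'E'
from h import *
f=grab_frame("wrist");s=sense();print(s["eef_pos"],s["tcp_rot"],s["contact_force"])
a=f["pixels"][:300,120:520];cv2.imwrite("pics/w4.png",a[:,:,::-1])
E
```

```text
[521.80999979 -88.93719424  63.85006754] [-3.14156535 -0.04389673  1.40580605] [ 0.02737716  0.05663472 -0.85338937]
```

View pics/w4.png

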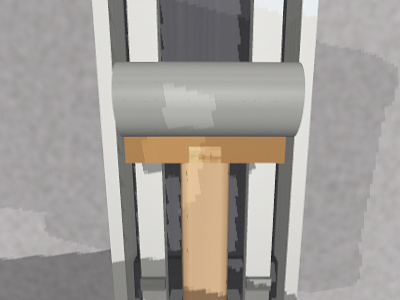

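The view shows the pin lying square against the blade, with about 95 mm of clear track still to check ahead. Continuing.

>>> {"name": "play_rows", "arguments": {
  "moves": [
    [[0.002, 0, 0], [0, 0, 0], 0],
    [[0.003, 0, 0], [0, 0, 0], 0],
    [[0.004, 0, 0], [0, 0, 0], 0],
    [[0.005, 0, 0], [0, 0, 0], 0],
    [[0.005, 0, 0], [0, 0, 0], 0],
    [[0.005, 0, 0], [0, 0, 0], 0],
    [[0.005, 0, 0], [0, 0, 0], 0],
    [[0.005, 0, 0], [0, 0, 0], 0],
    [[0.005, 0, 0], [0, 0, 0], 0],
    [[0.005, 0, 0], [0, 0, 0], 0],
    [[0.005, 0, 0], [0, 0, 0], 0],
    [[0.005, 0, 0], [0, 0, 0], 0],
    [[0.005, 0, 0], [0, 0, 0], 0],
    [[0.005, 0, 0], [0, 0, 0], 0],
    [[0.005, 0, 0], [0, 0, 0], 0],
    [[0.005, 0, 0], [0, 0, 0], 0],
    [[0.004, 0, 0], [0, 0, 0], 0],
    [[0.003, 0, 0], [0, 0, 0], 0],
    [[0.002, 0, 0], [0, 0, 0], 0],
    [[0.001, 0, 0], [0, 0, 0], 0]
  ]
}}

```text
clock: 12.9
eef_pos: [535.5, -7.0, 67.5]
tcp_rot: [3.142, -0.044, 1.406]
contact_force: [-0.2, -0.3, -1.0]
opening: 0.17
```

```bash
python3 - <<'E'
from h import *
f=grab_frame("wrist");s=sense();print(s["eef_pos"],s["tcp_rot"],s["contact_force"])
a=f["pixels"][:300,120:520];cv2.imwrite("pics/w5.png",a[:,:,::-1])
E
```

```text
[535.50028062  -6.95258158  67.49702731] [ 3.14155015 -0.04363105  1.40591361] [ 0.15408036  0.74879787 -1.34008533]
```

View pics/w5.png

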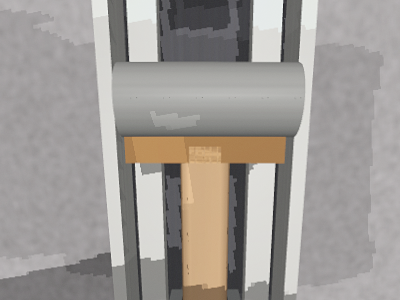

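The pin is still square on the blade and no bump is in view yet.

>>> {"name": "play_rows", "arguments": {
  "moves": [
    [[0.002, 0, 0], [0, 0, 0], 0],
    [[0.003, 0, 0], [0, 0, 0], 0],
    [[0.004, 0, 0], [0, 0, 0], 0],
    [[0.004, 0, 0], [0, 0, 0], 0],
    [[0.004, 0, 0], [0, 0, 0], 0],
    [[0.004, 0, 0], [0, 0, 0], 0],
    [[0.003, 0, 0], [0, 0, 0], 0],
    [[0.003, 0, 0], [0, 0, 0], 0],
    [[0.003, 0, 0], [0, 0, 0], 0],
    [[0.002, 0, 0], [0, 0, 0], 0],
    [[0.002, 0, 0], [0, 0, 0], 0],
    [[0.001, 0, 0], [0, 0, 0], 0]
  ]
}}

```text
clock: 14.15
eef_pos: [541.2, 27.5, 69.0]
tcp_rot: [3.142, -0.044, 1.406]
contact_force: [0.2, 0.6, -0.7]
opening: 0.171
```

```bash
python3 - <<'E'
from h import *
f=grab_frame("wrist");g=grab_frame("top");s=sense();print(s["eef_pos"],s["tcp_rot"],s["contact_force"])
a=f["pixels"][:300,120:520];b=cv2.resize(g["pixels"][165:240,225:325],(400,300),interpolation=2);cv2.imwrite("pics/w6.png",np.hstack([a,b])[:,:,::-1])
E
```

```text
[541.22041729  27.48349968  69.00337401] [ 3.14157238 -0.04361131  1.40591431] [ 0.29035752  0.63030028 -0.58688123]
```

View pics/w6.png

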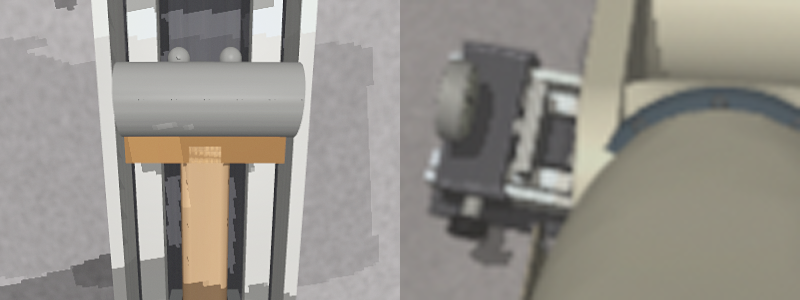

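The bump balls are now in view just ahead of the pin, at full-frame pixels (299,54) and (351,54). The pin is square.

```bash
python3 - <<'E'
from h import *
f=grab_frame("wrist");o=np.array([544.3,38.5,0]);u=np.array([.165,.986,0])
print("balls s",(onz(f,[(299,55),(351,55)],50)-o)@u,"pin front top sil",(onz(f,[(325,62)],70)-o)@u,"blade top",(onz(f,[(325,137)],97)-o)@u)
s=sense();print(s["contact_force"],s["clock"])
E
```

```text
balls s [93.96840857 93.98278698] pin front top sil [86.61350958] blade top [58.39214592]
[ 0.33616409  0.56500619 -1.92090449] 14.3
```

>>> {"name": "play_rows", "arguments": {
  "moves": [
    [[0.001, 0, 0], [0, 0, 0], 0],
    [[0.002, 0, 0], [0, 0, 0], 0],
    [[0.002, 0, 0], [0, 0, 0], 0],
    [[0.002, 0, 0], [0, 0, 0], 0],
    [[0.002, 0, 0], [0, 0, 0], 0],
    [[0.002, 0, 0], [0, 0, 0], 0],
    [[0.002, 0, 0], [0, 0, 0], 0],
    [[0.002, 0, 0], [0, 0, 0], 0],
    [[0.001, 0, 0], [0, 0, 0], 0]
  ]
}}

```text
clock: 15.2
eef_pos: [543.9, 43.4, 69.7]
tcp_rot: [3.141, -0.044, 1.406]
contact_force: [-0.2, -0.7, -1.6]
opening: 0.171
```

>>> {"name": "play_rows", "arguments": {
  "moves": [
    [[0.001, 0, 0], [0, 0, 0], 0],
    [[0.001, 0, 0], [0, 0, 0], 0],
    [[0.001, 0, 0], [0, 0, 0], 0]
  ]
}}

```text
clock: 15.5
eef_pos: [544.4, 46.2, 69.8]
tcp_rot: [3.142, -0.044, 1.406]
contact_force: [0.2, 0.4, -1.0]
opening: 0.17
```

>>> {"name": "play_rows", "arguments": {
  "moves": [
    [[0.001, 0, 0], [0, 0, 0], 0],
    [[0.001, 0, 0], [0, 0, 0], 0],
    [[0.001, 0, 0], [0, 0, 0], 0]
  ]
}}

```text
clock: 15.8
eef_pos: [544.8, 49.1, 70.0]
tcp_rot: [3.142, -0.044, 1.406]
contact_force: [-0.0, 0.1, -0.7]
opening: 0.174
```

>>> {"name": "play_rows", "arguments": {
  "moves": [
    [[0.001, 0, 0], [0, 0, 0], 0],
    [[0.001, 0, 0], [0, 0, 0], 0],
    [[0.001, 0, 0], [0, 0, 0], 0],
    [[0.001, 0, 0], [0, 0, 0], 0]
  ]
}}

```text
clock: 16.2
eef_pos: [545.4, 53.1, 70.1]
tcp_rot: [-3.142, -0.044, 1.406]
contact_force: [0.2, 0.7, 0.3]
opening: 0.173
```

>>> {"name": "play_rows", "arguments": {
  "moves": [
    [[0.001, 0, 0], [0, 0, 0], 0],
    [[0.001, 0, 0], [0, 0, 0], 0]
  ]
}}

```text
clock: 16.4
eef_pos: [545.8, 54.9, 70.2]
tcp_rot: [-3.142, -0.043, 1.406]
contact_force: [-0.2, -3.4, -0.3]
opening: 0.174
```

>>> {"name": "play_rows", "arguments": {
  "moves": [
    [[0.001, 0, 0], [0, 0, 0], 0],
    [[0.001, 0, 0], [0, 0, 0], 0]
  ]
}}

```text
clock: 16.6
eef_pos: [546.0, 56.2, 70.3]
tcp_rot: [3.142, -0.042, 1.406]
contact_force: [-0.5, -8.5, 1.4]
opening: 0.171
```

>>> {"name": "play_rows", "arguments": {
  "moves": [
    [[0, 0, 0], [0, 0, 0], 0],
    [[0, 0, 0], [0, 0, 0], 0],
    [[0, 0, 0], [0, 0, 0], 0]
  ]
}}

```text
clock: 16.9
eef_pos: [546.0, 56.2, 70.3]
tcp_rot: [-3.142, -0.043, 1.406]
contact_force: [-1.0, -6.1, -0.5]
opening: 0.173
```

>>> {"name": "play_rows", "arguments": {
  "moves": [
    [[0.0006, 0, 0], [0, 0, 0], 0],
    [[0, 0, 0], [0, 0, 0], 0],
    [[0, 0, 0], [0, 0, 0], 0]
  ]
}}

```text
clock: 17.2
eef_pos: [546.1, 56.5, 70.4]
tcp_rot: [-3.142, -0.042, 1.406]
contact_force: [-1.0, -7.7, 1.3]
opening: 0.177
```

>>> {"name": "play_rows", "arguments": {
  "moves": [
    [[0, 0, 0], [0, 0, 0], 0],
    [[0, 0, 0], [0, 0, 0], 0],
    [[0, 0, 0], [0, 0, 0], 0],
    [[0, 0, 0], [0, 0, 0], 0],
    [[0, 0, 0], [0, 0, 0], 0]
  ]
}}

```text
clock: 17.7
eef_pos: [546.1, 56.5, 70.4]
tcp_rot: [-3.142, -0.042, 1.406]
contact_force: [-1.0, -8.2, 1.0]
opening: 0.169
```

About 8 N has been held for 0.8 s. Easing off slowly.

>>> {"name": "play_rows", "arguments": {
  "moves": [
    [[-0.0005, 0, 0], [0, 0, 0], 0],
    [[-0.0005, 0, 0], [0, 0, 0], 0],
    [[-0.0005, 0, 0], [0, 0, 0], 0],
    [[-0.0005, 0, 0], [0, 0, 0], 0],
    [[-0.0005, 0, 0], [0, 0, 0], 0],
    [[-0.0005, 0, 0], [0, 0, 0], 0],
    [[-0.0005, 0, 0], [0, 0, 0], 0],
    [[-0.0005, 0, 0], [0, 0, 0], 0],
    [[-0.001, 0, 0], [0, 0, 0], 0],
    [[-0.001, 0, 0], [0, 0, 0], 0],
    [[-0.002, 0, 0], [0, 0, 0], 0],
    [[-0.004, 0, 0], [0, 0, 0], 0],
    [[-0.006, 0, 0], [0, 0, 0], 0],
    [[-0.005, 0, 0], [0, 0, 0], 0],
    [[-0.003, 0, 0], [0, 0, 0], 0],
    [[0, 0, 0], [0, 0, 0], 0]
  ]
}}

```text
clock: 19.3
eef_pos: [541.8, 31.3, 69.2]
tcp_rot: [-3.141, -0.044, 1.405]
contact_force: [-0.2, -0.4, -1.8]
opening: 0.169
```

```bash
python3 - <<'E'
from h import *
f=grab_frame("wrist");s=sense();print(s["eef_pos"],s["tcp_rot"],s["contact_force"])
cv2.imwrite("pics/w7.png",f["pixels"][:300,120:520,::-1])
E
```

```text
[541.93140621  31.61520495  69.2044214 ] [-3.14158978 -0.04363556  1.40520541] [-0.46743492  0.22910602 -1.56444906]
```

View pics/w7.png

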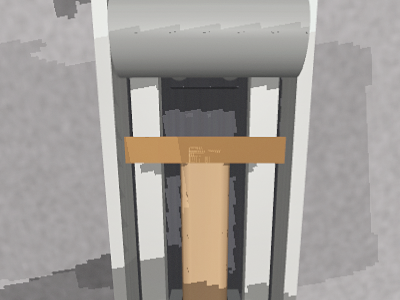

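The pin sits square beyond the bump balls, which show at its lower edge (row 78), with the blade clear of it. Now lifting, levelling and turning the paddle.

>>> {"name": "play_rows", "arguments": {
  "moves": [
    [[-0.003, 0, -0.01], [0, 0, 0], 0],
    [[-0.005, 0, -0.025], [0, 0, 0], 0],
    [[-0.01, 0, -0.035], [0, 0, 0], 0],
    [[-0.02, 0, -0.03], [0, 0, 0], 0],
    [[-0.03, 0, -0.01], [0, 0, 0], 0],
    [[-0.02, 0, 0], [0, -0.0436, 0], 0],
    [[0, 0, 0], [0, 0, 0.07], 0],
    [[0, 0, 0], [0, 0, 0.11], 0],
    [[0, 0, 0], [0, 0, 0.11], 0],
    [[0, 0, 0], [0, 0, 0.11], 0],
    [[0, 0, 0], [0, 0, 0.07], 0],
    [[0, 0, 0], [0, 0, 0], 0]
  ]
}}

```text
clock: 20.55
eef_pos: [526.8, -59.6, 175.9]
tcp_rot: [3.141, -0.0, 0.935]
contact_force: [0.8, 0.6, -0.4]
opening: 0.174
```

>>> {"name": "play_rows", "arguments": {
  "moves": [
    [[-0.0155, 0.007, 0], [0, 0, 0], 0],
    [[-0.031, 0.014, 0], [0, 0, 0], 0],
    [[-0.031, 0.014, 0], [0, 0, 0], 0],
    [[-0.031, 0.014, 0], [0, 0, 0], 0],
    [[-0.031, 0.014, 0], [0, 0, 0], 0],
    [[-0.031, 0.014, 0], [0, 0, 0], 0],
    [[-0.031, 0.014, 0], [0, 0, 0], 0],
    [[-0.031, 0.014, 0], [0, 0, 0], 0],
    [[-0.015, 0.007, 0], [0, 0, 0], 0],
    [[0, 0, 0.02], [0, 0, 0], 0],
    [[0, 0, 0.04], [0, 0, 0], 0],
    [[0, 0, 0.04], [0, 0, 0], 0],
    [[0, 0, 0.02], [0, 0, 0], 0],
    [[0, 0, 0.01], [0, 0, 0], 0],
    [[0, 0, 0], [0, 0, 0], 0],
    [[0, 0, 0], [0, 0, 0], 0]
  ]
}}

```text
clock: 22.15
eef_pos: [470.9, -325.5, 46.3]
tcp_rot: [3.14, -0.0, 0.936]
contact_force: [0.6, -0.6, -0.4]
opening: 0.169
```

```bash
python3 - <<'E'
from h import *
s=sense();print(s["eef_pos"],s["tcp_rot"],s["contact_force"])
E
```

```text
[ 470.85084044 -325.51270212   46.29047734] [ 3.14025363e+00 -8.81196371e-05  9.36467755e-01] [ 0.60729898 -0.56494254 -0.36629902]
```

>>> {"name": "play_rows", "arguments": {
  "moves": [
    [[0, 0, 0.01], [0, 0, 0], 0],
    [[0, 0, 0.006], [0, 0, 0], 0],
    [[0, 0, 0.003], [0, 0, 0], 0],
    [[0, 0, 0.002], [0, 0, 0], 0],
    [[0, 0, 0.001], [0, 0, 0], 0],
    [[0, 0, 0.001], [0, 0, 0], 0],
    [[0, 0, 0], [0, 0, 0], 0]
  ]
}}

```text
clock: 22.85
eef_pos: [470.1, -325.3, 22.3]
tcp_rot: [3.142, 0.0, 0.936]
contact_force: [0.1, 0.2, -1.7]
opening: 0.171
```

>>> {"name": "play_rows", "arguments": {
  "moves": [
    [[0, 0, 0.001], [0, 0, 0], 0],
    [[0, 0, 0], [0, 0, 0], 0]
  ]
}}

```text
clock: 23.05
eef_pos: [470.2, -325.4, 21.8]
tcp_rot: [3.141, -0.0, 0.936]
contact_force: [-1.7, 0.1, 5.7]
opening: 0.166
```

>>> {"name": "play_rows", "arguments": {
  "moves": [
    [[0, 0, 0], [0, 0, 0], 22],
    [[0, 0, 0], [0, 0, 0], 28],
    [[0, 0, 0], [0, 0, 0], 40],
    [[0, 0, 0], [0, 0, 0], 60],
    [[0, 0, 0], [0, 0, 0], 60],
    [[0, 0, 0], [0, 0, 0], 60],
    [[0, 0, -0.005], [0, 0, 0], 60],
    [[0, 0, -0.015], [0, 0, 0], 60],
    [[0, 0, -0.03], [0, 0, 0], 60],
    [[0, 0, -0.04], [0, 0, 0], 60],
    [[0, 0, -0.04], [0, 0, 0], 60],
    [[0, 0, -0.04], [0, 0, 0], 60],
    [[0, 0, -0.03], [0, 0, 0], 60],
    [[0, 0, 0], [0, 0, 0], 60],
    [[0, 0, 0], [0, 0, 0], 60]
  ]
}}

```text
clock: 24.55
eef_pos: [470.3, -325.4, 222.8]
tcp_rot: [3.139, -0.0, 0.936]
contact_force: [-0.3, 0.7, -0.4]
opening: 0.6
```

```bash
python3 - <<'E'
from h import *
f=grab_frame("wrist");g=grab_frame("top");s=sense();print(s["eef_pos"],s["tcp_rot"],s["contact_force"],s["opening"])
np.save("w8.npy",f,allow_pickle=True)
a=cv2.resize(f["pixels"],(800,600))[:460];a=a[:400,100:700]
b=cv2.resize(g["pixels"][165:240,225:375],(400,200),interpolation=2)
im=np.zeros((600,600,3),np.uint8);im[:400]=a;im[400:,:400]=b;cv2.imwrite("pics/w8.png",im[:,:,::-1])
E
```

```text
[ 469.41188855 -324.77678423  220.66424061] [-3.14024345e+00  4.31750814e-05  9.35790976e-01] [-0.02783916  0.17207165 -0.38607589] 0.603304996523439
```

View pics/w8.png

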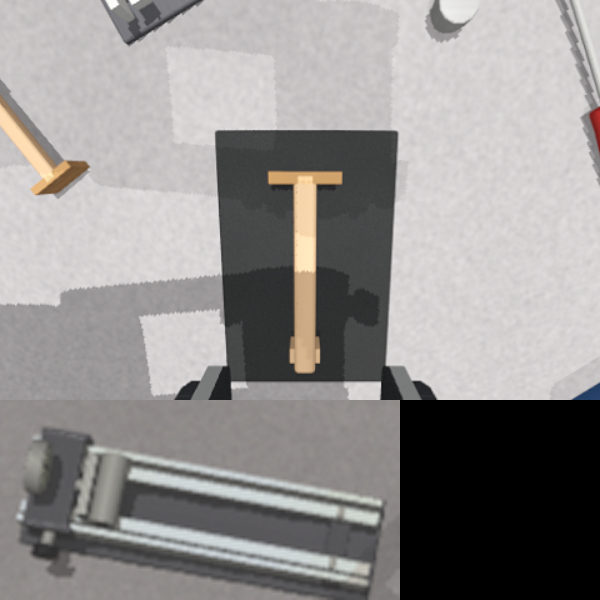

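The paddle stands aligned on the mat and the pin sits against the stop. Checking how well the paddle is centred.

```bash
python3 - <<'E'
from h import *
f=np.load("w8.npy",allow_pickle=True).item()
c=lambda p:(np.array(p,float)+[100,0])/1.25
M=onz(f,c([(216,131),(397,131),(387,381),(230,381)]),4);print(M.mean(0),[np.linalg.norm(M[i]-M[i-1]).round(1) for i in range(4)])
B=onz(f,c([(268,171),(342,171),(305,373)]),49);b=(B[0]+B[1])/2
o=(b+B[2])/2;print(b,B[2],np.linalg.norm(b-B[2]),o)
u=np.array([np.cos(.936),np.sin(.936)]);d=(o-M.mean(0))[:2];print("offset along",d@u,"across",d@[u[1],-u[0]], "by blade",(b-M.mean(0))[:2]@u-75)
E
```

```text
[ 469.8114714  -329.41846023    4.        ] [np.float64(208.0), np.float64(137.3), np.float64(208.2), np.float64(139.3)]
[ 512.35705863 -268.0537595    49.        ] [ 423.49204273 -388.53629338   49.        ] 149.70982606418096 [ 467.92455068 -328.29502644   49.        ]
offset along -0.21438906728820986 across -2.185545842387637 by blade -0.3594946818738549
```

Centred to about 2 mm and standing clear. Handing in.

```bash
python3 -c "
from rig import *
print(sign_off())"
```

```text
the job is handed in; nothing more can be done
None
```

The job is done and handed in at about 25 s of the 72 s allowed.

- **Paddle pick-up:** I chose the largest paddle, the one on the mat, gripped it by the handle and carried it to the track. The gripper did not touch the pin.
- **Rolling and pressing:** I rolled the pin up at no more than 50 mm/s, slowing to 10 mm/s over the bump. I pressed it against the stop for about 0.8 s. The readings were 7.7 to 8.2 N, after a first reading of 8.5 N that relaxed to about 6 N. I then backed off slowly.
- **Last checks:** The pin sits square between the bump and the stop face. The paddle stands on blade and heel, 0.2 mm off the mat's centre along its length and about 2 mm across, which is within the camera calibration.
- **Force limit:** I read the force only at the end of each call, so the 20 N limit was not watched between readings. No reading came near it.
- **Bystanders:** I did not re-measure the socket, the bearing ring or the spare pin. I never went near them while the arm was low.

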